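Feel the rim of a painted plate for chips

TASK

Check the rim of the white painted plate for chips: with the fingers closed, run the fingertips lightly along its rim over the row of dots, touching each one in order from the yellow dot to the red dot, then take the hand away. Touch gently, so that the plate sinks less than a centimetre into its foam, leave the little jar standing in the plate, and do not touch the blue plate or disturb the other goods; nothing is to be picked up.

Things in the scene. Friction and masses are not known exactly. Their poses are not given: they have to be found in the camera images.
- cushion: Round grey foam cushion fixed to the table, 150 mm across, 30 mm high, origin at the centre of its underside, z up. On it, centred, sits the plate to check: white glazed, 184 mm across, 22 mm high. The plate's flat level rim is a ring 71 to 92 mm from the centre, 6 mm thick, its top 52 mm above the table. The well in its middle has its floor 35 mm above the table, radius 50 mm.
- painted_plate (a joint): How far the white plate is pressed down into the foam, in m: 0 = unloaded, 0.018 = bottomed. It sinks straight down and stays level wherever it is pressed: it starts to sink at about 2 N and takes about 0.8 N more per mm (about 6 N at 5 mm), and comes back up when let go.
- plate_mid (a point): Point on the white plate's axis at the height of the top of its rim. The nine dots, 13 mm across and flush, lie on a circle of 82 mm radius about it, 20 degrees apart: yellow, seven blue, red, anticlockwise seen from above from yellow to red over 160 degrees; the rest of the rim is bare.
- blue_plate: Blue plate of the same shape and size with nine white dots, fixed level on a second cushion of the same size; already checked, not to be touched. Origin at the centre of its underside, 30 mm above the table.
- jar: Loose small amber glass jar with brass lid, 36 mm across, 50 mm high, standing in the well of the white plate near its middle (it rises about 33 mm above the rim). Origin at the centre of its underside.
- dot0 (a point): Centre of the yellow dot, number 1 of the row, on the top face of the white plate's rim. The row starts here.
- dot1 (a point): Centre of the blue dot, number 2 of the row, on the top face of the white plate's rim.
- dot2 (a point): Centre of the blue dot, number 3 of the row, on the top face of the white plate's rim.
- dot3 (a point): Centre of the blue dot, number 4 of the row, on the top face of the white plate's rim.
- dot4 (a point): Centre of the blue dot, number 5 of the row, on the top face of the white plate's rim.
- dot5 (a point): Centre of the blue dot, number 6 of the row, on the top face of the white plate's rim.
- dot6 (a point): Centre of the blue dot, number 7 of the row, on the top face of the white plate's rim.
- dot7 (a point): Centre of the blue dot, number 8 of the row, on the top face of the white plate's rim.
- dot8 (a point): Centre of the red dot, number 9 of the row, on the top face of the white plate's rim. The row ends here.
- cup: Loose bystander on the table: blue ceramic cup, 60 mm across, 65 mm high. Origin at the centre of its underside.
- vase: Loose bystander on the table: terracotta vase, 62 mm across, 85 mm high. Origin at the centre of its underside.
- bell: Loose bystander on the table: brass hand bell with a wooden handle, 56 mm across, 80 mm high. Origin at the centre of its underside.
- oil: Loose bystander on the table: green glass bottle, 44 mm across, 95 mm high. Origin at the centre of its underside.
- boat: Loose bystander on the table: blue and white wooden toy boat, 58 x 26 mm, 51 mm high. Origin at the centre of its underside.
- trinket_box: Loose bystander on the table: wooden trinket box, 54 x 42 mm, 36 mm high. Origin at the centre of its underside.
Not all that is in view belongs to the job. What is shaped like the jar but green or purple is not meant.

How it is judged:
On the way, in this order (a step that is already met when the one before it is completed fails the run):
1. the closed fingertips touch the rim of the white plate at the yellow dot (tool point within 13 mm of it seen from above) (horizontal distance between the grasp point and dot0 below 0.013 m and contact force between the fingers and cushion above 0.3 N and z of the grasp point in the frame of dot0 above 0.003 m), for 0.02 s.
2. the closed fingertips touch the rim of the white plate at the blue dot 1 (tool point within 13 mm of it seen from above) (horizontal distance between the grasp point and dot1 below 0.013 m and contact force between the fingers and cushion above 0.3 N and z of the grasp point in the frame of dot1 above 0.003 m), for 0.02 s.
3. the closed fingertips touch the rim of the white plate at the blue dot 2 (tool point within 13 mm of it seen from above) (horizontal distance between the grasp point and dot2 below 0.013 m and contact force between the fingers and cushion above 0.3 N and z of the grasp point in the frame of dot2 above 0.003 m), for 0.02 s.
4. the closed fingertips touch the rim of the white plate at the blue dot 3 (tool point within 13 mm of it seen from above) (horizontal distance between the grasp point and dot3 below 0.013 m and contact force between the fingers and cushion above 0.3 N and z of the grasp point in the frame of dot3 above 0.003 m), for 0.02 s.
5. the closed fingertips touch the rim of the white plate at the blue dot 4 (tool point within 13 mm of it seen from above) (horizontal distance between the grasp point and dot4 below 0.013 m and contact force between the fingers and cushion above 0.3 N and z of the grasp point in the frame of dot4 above 0.003 m), for 0.02 s.
6. the closed fingertips touch the rim of the white plate at the blue dot 5 (tool point within 13 mm of it seen from above) (horizontal distance between the grasp point and dot5 below 0.013 m and contact force between the fingers and cushion above 0.3 N and z of the grasp point in the frame of dot5 above 0.003 m), for 0.02 s.
7. the closed fingertips touch the rim of the white plate at the blue dot 6 (tool point within 13 mm of it seen from above) (horizontal distance between the grasp point and dot6 below 0.013 m and contact force between the fingers and cushion above 0.3 N and z of the grasp point in the frame of dot6 above 0.003 m), for 0.02 s.
8. the closed fingertips touch the rim of the white plate at the blue dot 7 (tool point within 13 mm of it seen from above) (horizontal distance between the grasp point and dot7 below 0.013 m and contact force between the fingers and cushion above 0.3 N and z of the grasp point in the frame of dot7 above 0.003 m), for 0.02 s.
9. the closed fingertips touch the rim of the white plate at the red dot (tool point within 13 mm of it seen from above) (horizontal distance between the grasp point and dot8 below 0.013 m and contact force between the fingers and cushion above 0.3 N and z of the grasp point in the frame of dot8 above 0.003 m), for 0.02 s.
At the end, for the whole second after the job is handed in: After all nine dots were touched in order, the white plate is released and back up (foam pressed less than 2 mm), the jar stands upright at rest in it within 25 mm of where it was, and each bystander on the table is within 15 mm of where it was (value of joint painted_plate below 0.002 m and contact force between the fingers and cushion below 0.05 N and angle between jar's own z axis and vertical below 0.15 rad and linear speed of jar below 0.03 m/s and distance of jar from where it was at the start of the episode below 0.025 m and distance of each of cup, vase, bell, oil, boat, trinket_box from where it was at the start of the episode below 0.015 m).
It fails at once if the white plate is pressed more than 12 mm into the foam (value of joint painted_plate above 0.012 m).
It fails at once if the blue plate is touched (contact force between any of the fingers, the arm and blue_plate above 0.3 N).
It fails at once if the jar is shoved, lifted or tipped (moved over 25 mm or tilted over 0.3 rad) (distance of jar from where it was at the start of the episode above 0.025 m or angle between jar's own z axis and vertical above 0.3 rad).
It fails at once if a bystander on the table is moved over 15 mm (distance of any of cup, vase, bell, oil, boat, trinket_box from where it was at the start of the episode above 0.015 m).
It also fails if it takes over 51 s, if anything falls off the work surface, if the arm or the gripper's body presses on something with over 40 N, if the wrist force passes 120 N, or if a joint passes its speed limit or range.

ROBOT

A 6-joint arm with a two-finger parallel gripper is mounted at the origin on the work surface. World frame = base frame: x ahead of the robot, y to its left, z up, the work surface at z = 0. Lengths are in m, angles in rad, forces in N, time in s.
With the tool pointing down it reaches from about 0.3 to 0.825 m from the base axis. Payload 5.4 kg.
Tool frame: the origin (TCP) lies between the finger pads, 19 mm behind the fingertips; this is the grasp point; z points along the fingers, y is the line along which they close (so a half turn about z gives the same grasp; the last joint's range is limited). The gripper opens to 92 mm and grips with 3 to 60 N. Pads are 20 mm wide; open, the fingers measure 128 mm over their backs; the gripper's body (75 mm by 189 mm) begins 69 mm behind the grasp point.
Start: joints at [1.06, 0.158, 1.597, -0, 1.386, -0.21], TCP at [0.17, 0.549, 0.233] pointing down, gripper open.
Joint ranges: [-2.91, 2.91], [-0.94, 2.29], [0.18, 2.7], [-1.29, 4.43], [0.17, 2.64], [-3, 3]. Speed limits (rad/s): [2.57, 2.57, 3.14, 3.14, 3.14, 3.14].

INTERFACE

Orientations are given as a rotation vector (axis times angle).
In Python, from workcell import bot gives the robot as it stands. Calls block until the motion is done:
- bot.goto(position, orientation): joint-space move of the TCP to a pose.
- bot.line_to(position, rot=None, max_speed=0.15): straight line of the TCP; rot=None keeps the orientation; max_speed is the mean speed in m/s.
- bot.set_joints(angles): joint-space move.
- bot.set_gripper(opening, newtons=None): opening from 0.0 (shut) to 1.0 (fully open); newtons is the grip in N (None keeps the last); returns when the fingers have stopped.
- bot.hold(seconds).
- bot.inverse_kinematics(position, orientation): joint angles nearest the present ones, or None.
- bot.read_camera(name): name is "side" or "top"; returns a dict with "pixels" (400x640x3 uint8, blue, green, red), "fx", "fy", "cx", "cy" (pixels), "R" (3x3) and "t" (3): a world point X has camera coordinates R X + t. Camera axes: x right, y down, z forward; pixel columns grow to the right and rows downward; lengths in m; the calibration is good to about 2 mm. A picture is of the moment at which its call begins. There is no depth.
A pose or a line that the arm cannot do raises bot.MotionError and nothing moves.
- bot.job_done(): hands the job in; it is judged then, once.
Readings, each from a call of its own:
- bot.current_clock(): time.
- bot.current_joints(): joint angles.
- bot.current_joint_vel(): joint speeds.
- bot.current_effort(): joint torques, N m.
- bot.current_ee_pos(): TCP position.
- bot.current_tool_rot(): TCP orientation.
- bot.current_contact_force(): force on the tool from outside, world axes, zero at the start.
- bot.current_ft_torque(): the same for the moment, N m.
- bot.current_opening(): opening from 0.0 (shut) to 1.0 (fully open).
- bot.current_grip_force(): force on a finger pad.
Only numpy, scipy, OpenCV 4.12 (cv2) and the standard library are available. Lean on these libraries where they do the work, as an engineer would, in place of code of your own. Each camera call takes 0.05 s, during which the arm holds its last target. There are 200 camera calls.

## Working session

There is one attempt and no reset: what is moved stays moved. The work goes in short steps, each a Python script; the robot and the scene stay as the last script left them, time stands still between calls to the robot, and variables do not carry over. Pictures are saved under pics/ and viewed, at most 10 in all, crops included, and the job is handed in when it is done.

```bash
mkdir -p pics; python3 - <<'E'
from workcell import bot
import cv2
for n in("top","side"):
    c=bot.read_camera(n); cv2.imwrite(f"pics/{n}0.png",c["pixels"]); print(n,c["fx"],c["cx"],c["cy"],c["R"],c["t"])
print(bot.current_clock(),bot.current_tool_rot(),bot.current_contact_force())
E
```

```text
top 518.5990096109824 324.46813645313676 201.91459403374608 [[ 2.16379806e-02 -9.99765595e-01  7.43917955e-04]
 [-9.85416848e-01 -2.14530326e-02 -1.68799892e-01]
 [ 1.68776283e-01  2.91941950e-03 -9.85650061e-01]] [-0.01363429  0.56025869  1.22414497]
side 407.6725005641455 320.55470049872525 201.39197733330207 [[-0.99169326 -0.12844609 -0.00678874]
 [-0.09189988  0.74448198 -0.66128738]
 [ 0.08999387 -0.65517035 -0.75010194]] [0.55481296 0.10070081 1.01729508]
0.1 [-4.70667957e-01 -3.10555655e+00  2.52650522e-03] [ 1.00897675 -0.5229448  -0.2722859 ]
```

View pics/top0.png

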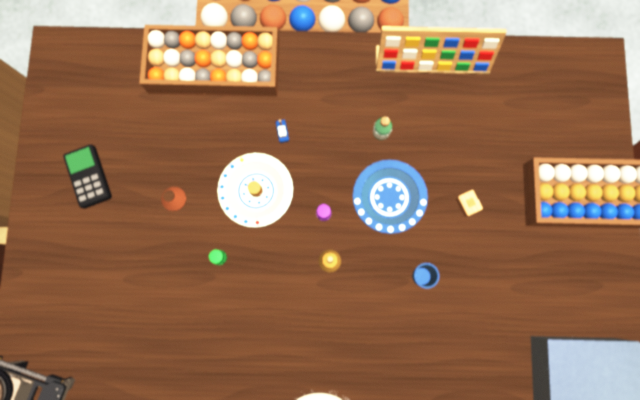

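View pics/side0.png

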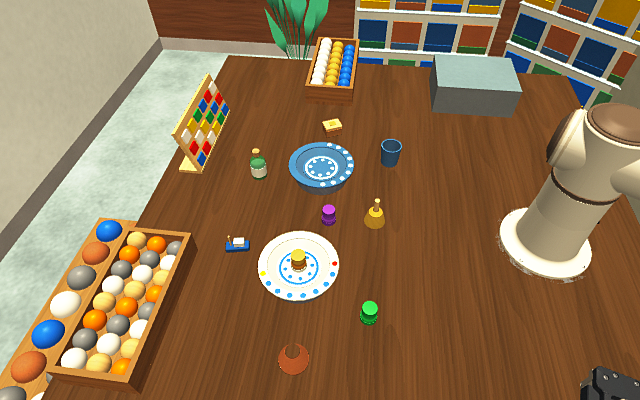

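The white plate is at top (255,190) and side (298,265). Its row goes from yellow at top (241,159) along the left edge to red at (257,222). The blue plate at (390,197) is not to be touched. The amber jar is in the white plate at (255,188); the purple (324,212) and green (217,257) jars are lookalikes. Next I'll rectify the rim plane from both cameras to confirm this and measure the dots.

```bash
cat > h.py <<'E'
import numpy as np, cv2
from workcell import bot
def ray(c,u,v,z):
    d=c["R"].T@np.array([(u-c["cx"])/c["fx"],(v-c["cy"])/c["fy"],1]); o=-c["R"].T@c["t"]
    return o+d*(z-o[2])/d[2]
def ortho(c,x0,y0,z,s=.0005,n=480):   # up=+x, left=+y, image centre = (x0,y0)
    K=np.array([[c["fx"],0,c["cx"]],[0,c["fy"],c["cy"]],[0,0,1]])
    H=K@np.c_[c["R"][:,0],c["R"][:,1],c["R"][:,2]*z+c["t"]]
    A=np.array([[0,-s,x0+s*n/2],[-s,0,y0+s*n/2],[0,0,1]])
    return cv2.warpPerspective(c["pixels"],H@A,(n,n),flags=cv2.INTER_CUBIC|cv2.WARP_INVERSE_MAP)
E
python3 - <<'E'
from h import *
T,S=bot.read_camera("top"),bot.read_camera("side")
p=ray(T,255.5,190,.052);print(p)
ims=[]
for c in(T,S):
    im=ortho(c,p[0],p[1],.052); hsv=cv2.cvtColor(im,cv2.COLOR_BGR2HSV)
    out=[]
    for nm,lo,hi in(("y",(20,100,120),(35,255,255)),("b",(90,90,80),(125,255,255)),("r",(0,150,120),(8,255,255)),("r",(172,120,120),(180,255,255))):
        n,_,st,ce=cv2.connectedComponentsWithStats(cv2.inRange(hsv,lo,hi))
        for k in range(1,n):
            x,y=p[0]+(240-ce[k][1])*.0005,p[1]+(240-ce[k][0])*.0005
            r=np.hypot(x-p[0],y-p[1])
            if st[k][4]>60 and .07<r<.1: out.append((nm,round(x,4),round(y,4),st[k][4]))
    print(*out,sep="\n");print()
    ims.append(im[40:440,40:440])
cv2.imwrite("pics/ortho.png",np.hstack(ims))
for nm,u,v,z in(("boat",282,131,.0),("vase",174,198,.04),("green",217,257,.02),("purple",324,212,.02),("bell",331,261,.03),("oil",383,128,.04),("jar",255,188,.085)):print(nm,ray(T,u,v,z))
E
```

```text
[0.58563967 0.16830821 0.052     ]
('b', np.float64(0.6446), np.float64(0.2296), np.int32(115))
('b', np.float64(0.621), np.float64(0.2454), np.int32(90))
('b', np.float64(0.5932), np.float64(0.2522), np.int32(82))
('b', np.float64(0.565), np.float64(0.2491), np.int32(87))
('b', np.float64(0.5393), np.float64(0.2363), np.int32(98))
('b', np.float64(0.5199), np.float64(0.2157), np.int32(94))
('b', np.float64(0.5083), np.float64(0.1896), np.int32(81))

('y', np.float64(0.6622), np.float64(0.2056), np.int32(512))
('b', np.float64(0.6449), np.float64(0.2285), np.int32(463))
('b', np.float64(0.6215), np.float64(0.2444), np.int32(433))
('b', np.float64(0.5939), np.float64(0.2512), np.int32(438))
('b', np.float64(0.5655), np.float64(0.248), np.int32(458))
('b', np.float64(0.5401), np.float64(0.2352), np.int32(462))
('b', np.float64(0.5201), np.float64(0.2148), np.int32(462))
('b', np.float64(0.509), np.float64(0.1886), np.int32(462))
('r', np.float64(0.5072), np.float64(0.1603), np.int32(387))

boat [0.75364818 0.11338846 0.        ]
vase [0.56344782 0.37031801 0.04      ]
green [0.42187747 0.26007449 0.02      ]
purple [ 0.53957394 -0.00077486  0.02      ]
bell [ 0.41760017 -0.02051365  0.03      ]
oil [ 0.75457497 -0.14535086  0.04      ]
jar [0.58414217 0.16513408 0.085     ]
```

View pics/ortho.png

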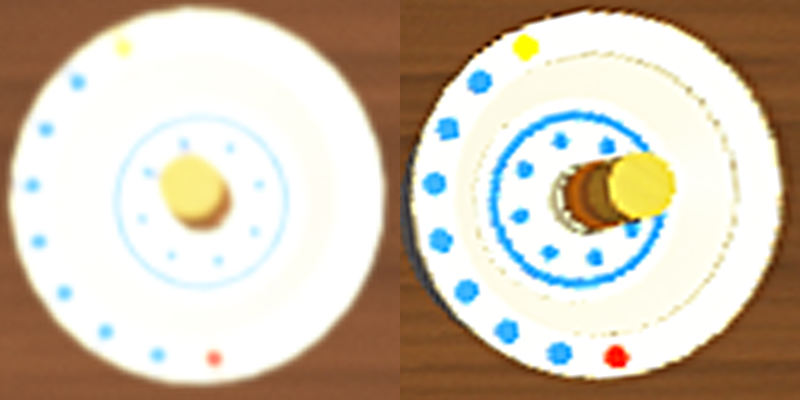

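The rectified crop confirms the white plate: amber jar near its middle, the row running anticlockwise from yellow to red, and the two cameras agreeing to within about 1 mm. Next I fit the circle, approach with the fingers closed, and feel for the rim at the yellow dot.

```bash
cat >> h.py <<'E'
# dots 0..8 as measured by the side camera; dots 1..7 averaged with the top camera
D=np.array([[.6622,.2056],[.64475,.22905],[.62125,.2449],[.59355,.2517],[.56525,.24855],[.5397,.23575],[.52,.21525],[.50865,.1891],[.5072,.1603]])
from scipy.optimize import least_squares
ang=np.radians(20*np.arange(9))
def model(p,a=ang): return p[:2]+.082*np.c_[np.cos(p[2]+a),np.sin(p[2]+a)]
fit=least_squares(lambda p:(model(p)-D).ravel(),[.585,.168,.5]).x
E
python3 - <<'E'
from h import *
print(fit,np.abs(model(fit)-D).max())
bot.set_gripper(0.0,10)
rot=bot.current_tool_rot(); d=model(fit)[0]
bot.goto([*d,.15],rot); bot.line_to([*d,.085]); bot.hold(.3)
f0=np.mean([bot.current_contact_force() for _ in range(5)],0); print("f0",f0,bot.current_opening(),bot.current_ee_pos())
np.save("f0.npy",f0)
z=.085
while z>.060:
    z-=.001; bot.line_to([*d,z],max_speed=.02); bot.hold(.05)
    f=bot.current_contact_force()-f0
    if f[2]>1: print(z,f,bot.current_ee_pos()[2])
    if f[2]>2.5: break
print(z,bot.current_clock(),bot.current_ee_pos())
E
```

```text
[0.58839329 0.16967715 0.46002202] 0.00048251286801309634
f0 [ 0.14342177  0.87287536 -0.50179616] 0.002611937252780351 [0.66252158 0.20616785 0.08615431]
0.078 [ 0.07661047 -1.25977802  1.00512627] 0.07793903550933998
0.076 [-0.01351753 -0.62133164  1.16295147] 0.0759249314206725
0.074 [ 0.19145384 -0.7996495   1.06701919] 0.07393643003190808
0.06999999999999999 [-0.63994208 -0.53664827  4.15847052] 0.07030157409429502
0.06999999999999999 9.0917 [0.66200322 0.20609809 0.07030157]
```

Contact came at the expected height (rim 52 + 19 mm), with about 4 N. Now I sweep along the arc and adjust the height to hold that force.

```bash
python3 - <<'E'
from h import *
f0=np.load("f0.npy"); z=.0695
P=model(fit,np.radians(np.arange(0,161,5)))
for i,p in enumerate(P):
    bot.line_to([*p,z],max_speed=.04)
    if i%4==0: bot.hold(.06)
    F=np.mean([bot.current_contact_force() for _ in range(3)],0)-f0; e=bot.current_ee_pos()
    if i%4==0: print(i//4,np.round(F,1),round(e[2],4),round(z,4),"err mm",round(1e3*np.hypot(*(e[:2]-p)),1))
    z=np.clip(z+(.0004 if F[2]<3 else -0 if F[2]<5.5 else .0-.0) - 0*z,.0675,.072) if F[2]>=3 and F[2]<5.5 else np.clip(z+(-.0004 if F[2]<3 else .0004),.0675,.072)
p=bot.current_ee_pos(); bot.line_to([p[0],p[1],.2],max_speed=.1)
r=bot.current_tool_rot(); bot.goto([.3,.45,.25],r)
bot.hold(.3);print(bot.current_clock(),bot.current_contact_force()-f0)
for n in("top","side"): cv2.imwrite(f"pics/{n}1.png",bot.read_camera(n)["pixels"])
cv2.imwrite("pics/end.png",np.vstack([cv2.imread("pics/top1.png")[100:300],cv2.imread("pics/side1.png")[100:400]]))
E
```

```text
0 [ 0.1 -0.7  2.9] 0.0697 0.0695 err mm 0.1
1 [-0.5 -0.2  3.5] 0.069 0.0691 err mm 0.7
2 [ 0.1 -0.6  3.5] 0.0689 0.0691 err mm 0.7
3 [-0.4  0.5  3.7] 0.0689 0.0691 err mm 0.7
4 [-0.1 -1.8  3.9] 0.0689 0.0691 err mm 0.6
5 [-0.4 -1.8  4. ] 0.0689 0.0691 err mm 0.6
6 [-0.5 -2.6  4.4] 0.0689 0.0691 err mm 0.6
7 [-0.8 -1.1  4.7] 0.069 0.0691 err mm 0.5
8 [-0.3 -2.1  4.1] 0.069 0.0691 err mm 0.6
23.375 [-0.13436135 -1.05236974  0.76999878]
```

View pics/end.png

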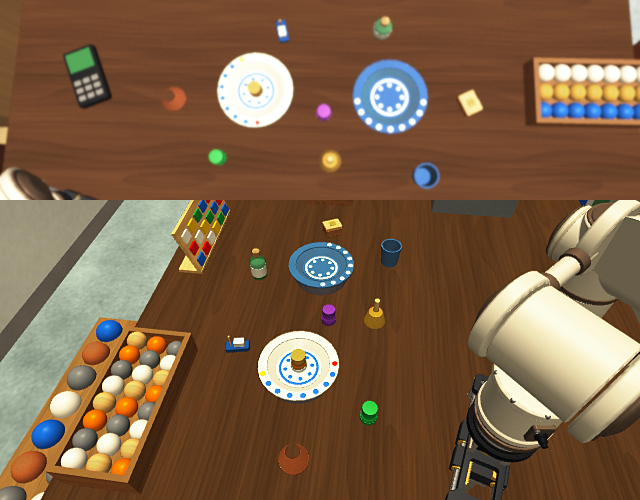

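The final pictures show every object where it started, the jar upright at top crop (255,88), and the hand clear of the plate. Contact held at about 3–5 N at all nine dots.

```bash
python3 -c "
from workcell import bot
print(bot.job_done())"
```

```text
the job is handed in; nothing more can be done
None
```

I ran the closed fingertips over all nine dots in order, yellow to red, at about 3–5 N (roughly 2 mm into the foam), then took the hand away with the jar upright and nothing else moved. The job is handed in, but it returned no verdict.

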